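# Fit the reamer to the citrus juicer and press it to run

## Task

Get the electric citrus juicer going for the soju: pull its grey shutter out by the black knob to its stop, then take the yellow reamer from its holder on the tray, turn it until its cross-shaped stem meshes with the orange drive socket, and slide it fully home against the sprung switch pin. Finish still gripping the reamer and pressing it down, as the pin pushes it back up when let go. Leave the glasses, the shot cup and the grey tin standing where they are.

Things in the scene. Friction and masses are not known exactly. Their poses are not given: they have to be found in the camera images.
- juicer: white motor base of a citrus juicer (bowl taken off), fixed; round, radius 64 mm, deck 70 mm high, steel rim to 86 mm. Origin: centre of its underside, z up. The shutter pulls out along its -x axis (its front).
- hub: orange drive hub on the juicer's axis, a 34 mm square block from 70 to 100 mm above the table, turned by an unknown angle against the juicer (geared: resists turning with about 0.5 N m). Origin: centre of its underside; x, y square to its outer faces and along the slots of its socket.
- socket (a point): centre of the hub's mouth, 100 mm above the table, axes as the hub's, z up. The socket is a cross of two slots, each 27 mm long and 9 mm wide, along x and y, 30 mm deep (any quarter turn is the same). In its middle stands the switch pin, its top 12 mm below the mouth.
- shutter (a joint): slide of the grey shutter, m: 0 shut (covers the socket), 0.045 out at its stop. A weak return spring (60 N/m) in a stiff track: pulling takes 4.5 N at first and about 7 N near the stop; track friction keeps it where it is let go. Blade 44 mm wide, 4 mm thick, underside 1 mm above the socket's mouth; when out, its inner edge is 27 mm from the socket's axis.
- shutter_knob (a point): centre of the top face of the shutter's black knob, 137 mm above the table; axes as the juicer's. Knob: 12 mm thick along x (pull towards -x), 30 mm wide along y, 32 mm tall above the blade. Shut, it lies 44 mm in front of the juicer's axis.
- pin (a joint): the sprung steel switch pin in the socket, 8 mm across, m: 0 up; the reamer fully home pushes it down 0.008. Spring: 3 N at the start, about 8 N at 0.008; it lifts the reamer again when let go.
- reamer: yellow reamer, 90 g, stem down in the holder. Origin: centre of its shoulder's underside, z up. Shoulder disc radius 20 mm, z 0 to 12; grey square grip 36 mm, z 12 to 42, faces square to x and y; cone to 66. Stem: cross 20 mm long below the origin, arms 24 mm tip to tip, 6 thick, along x and y (last 3 mm: 21 by 4). Fully home: origin at the socket's mouth, x, y along the slots, any quarter turn.
- tray: white plastic tray with rattan edge, fixed, 220 (x) by 180 (y) mm, floor 6 mm and rim 25 mm high. Origin: centre of its underside, z up. Holder: grey ring on its floor at x = -30 mm, outer radius 23, inner 15, top 32 mm above the table; the reamer's shoulder rests on it, the stem hangs loosely inside.
- glass_a: a clear soju glass, foot radius 17, rim radius 25, 62 tall; loose bystander. Origin: centre of its foot, z up.
- glass_b: a clear soju glass, foot radius 17, rim radius 25, 62 tall; loose bystander. Origin: centre of its foot, z up.
- shot_cup: blue ceramic shot cup, rim radius 22, 45 tall; loose bystander. Origin: centre of its foot, z up.
- tin: small grey plastic tin with a steel latch, 50 (x) by 85 (y) by 23 mm, lying on the tray; loose bystander. Origin: centre of its underside, z up.
Mind the look-alikes: they are no part of the job. What is shaped like the reamer but pink is not meant.

How it is judged (in metres and radians):
On the way, in this order (a step that is already met when the one before it is completed fails the run):
1. the shutter is pulled out to its stop (value of joint shutter above 0.042 m), for 0.2 s.
2. the reamer is meshed, fully home, gripped and pressed (value of joint shutter above 0.038 m and value of joint pin above 0.006 m and horizontal distance between reamer and socket below 0.0035 m and z of reamer in the frame of socket below 0.002 m and angle between reamer's own z axis and vertical below 0.1 rad and contact force between the fingers and reamer above 2 N and contact force between reamer and juicer above 3 N), for 0.3 s.
At the end, for the whole second after the job is handed in: Fingers still hold the reamer (over 2 N) and press it on the juicer (over 3 N): within 2 mm of home, 3.5 mm of the axis, upright to 0.1 rad, at rest, pin down over 6 mm, shutter out over 38 mm; glasses, cup and tin upright (0.2 rad), within 30 mm of where they stood (all of step 2 and linear speed of reamer below 0.02 m/s and distance of each of glass_a, glass_b, shot_cup, tin from where it was at the start of the episode below 0.03 m and angle between each of glass_a, glass_b, shot_cup, tin's own z axis and vertical below 0.2 rad); the arm keeps its last pose, push and grip.
It fails at once if a glass, the shot cup or the tin is pushed away or tipped (distance of any of glass_a, glass_b, shot_cup, tin from where it was at the start of the episode above 0.03 m or angle between any of glass_a, glass_b, shot_cup, tin's own z axis and vertical above 0.5 rad).
It also fails if it takes over 58 s, if anything falls off the work surface, if the arm or the gripper's body presses on something with over 40 N, if the wrist force passes 120 N, or if a joint passes its speed limit or range.

## Robot

A 6-joint arm with a two-finger parallel gripper is mounted at the origin on the work surface. World frame = base frame: x ahead of the robot, y to its left, z up, the work surface at z = 0. Lengths are in mm, angles in rad, forces in N, time in s.
With the tool pointing down it reaches from about 275 to 1000 mm from the base axis. Payload 8.4 kg.
Tool frame: the origin (TCP) lies midway between the tips of the shut fingers; the grasp point (between the pads) lies 19 mm behind it; z points along the fingers, y is the line along which they close (so a half turn about z gives the same grasp; the last joint's range is limited). The gripper opens to 85 mm and grips with 20 to 120 N. Pads are 22 mm wide; open, the fingers measure 114 mm over their backs; the gripper's body (76 mm by 85 mm) begins 54 mm behind the grasp point. The pads swing forward as they close: fully open they stand 13 mm farther back than shut.
Start: joints at [-1.127, 0.353, 1.633, -0, 1.155, -0.002], TCP at [269.486, -563.919, 231.281] pointing down, gripper open.
Joint ranges: [-2.63, 2.63], [-0.92, 2.1], [0.06, 2.66], [-1.3, 4.44], [0, 2.69], [-3.02, 3.02]. Speed limits (rad/s): [2.22, 2.22, 2.79, 3.14, 3.14, 3.14].

## Interface

Orientations are given as a rotation vector (axis times angle).
In Python, from cell import state, snapshot, camera_model, sign_off gives the robot as it stands.
- The arm moves only by the shell command python3 -m handwheel 'ROWS' [OPENING] [FORCE]. ROWS is JSON, a list of rows, each a list of 2 entries, a list of its own where there are three numbers: the shift along the tool's x, y, z in cm, then the turn, a rotation vector about the tool's x, y, z in degrees. A call has exactly 10 rows; each row shifts and turns the commanded pose from where the row before left it, along the tool's axes as they then stand; what a row does not reach is not made up. A row lasts 1/8 s, in which the tool goes at most 62.5 mm and 10.7 degrees, less where a joint would pass 70% of its speed; a pose out of reach is approached as far as the arm can. A call with a gripper value outside its range is refused whole. OPENING is the opening, from 0 (shut) to 1 (fully open), set as the call begins (- or left out, the last holds). The fingers move at their own pace and stop on an object; FORCE is the grip in N (left out, the last holds). Time passes only in rows, so rows that do not move let the fingers close, or fill a call up. It gives the time, the measured TCP pose, the force, the opening and the grip force at its end, in the units of the state.
- state(): the state, without advancing time (a new reading comes with each control period).
- snapshot(name): name is "side" or "top"; returns the picture (384x512x3 uint8, red, green, blue); there is no depth.
- camera_model(name): a dict with "vertical_fov" (degrees; the focal length in pixels is half the picture's height over the tangent of half this angle, whatever the lens; pixels are square), "cx", "cy" (the principal point, pixels), "distortion" ([k1, k2, p1, p2, k3] as OpenCV has them; the pictures are not rectified), "R" (3x3) and "t" (3): a world point X has camera coordinates R X + t. Camera axes: x right, y down, z forward; pixel columns grow to the right and rows downward; lengths in mm; the calibration is good to about 2 mm. A picture is of the moment at which its call begins. camera_model takes no time and is no camera call.
- sign_off(): hands the job in; it is judged then, once.
The state is a dict: "time_s": time; "q": joint angles; "dq": joint speeds; "effort": joint torques, N m; "tool_pos": TCP position; "eef_rot": TCP orientation; "force": force on the tool from outside, world axes, zero at the start; "wrist_torque": the same for the moment, N m; "finger_gap": finger opening in mm; "grasp_force": force on a finger pad.
Only numpy, scipy, OpenCV 4.12 (cv2) and the standard library are available. Lean on these libraries where they do the work, as an engineer would, in place of code of your own. Each camera call takes 0.05 s, during which the arm holds its last target. There are 200 camera calls.

## Working session

There is one attempt and no reset: what is moved stays moved. The work goes in short steps, Python scripts to look and compute and a shell command to move; the robot and the scene stay as the last step left them, time stands still between calls to the robot, and variables do not carry over. Pictures are saved under pics/ and viewed, at most 10 in all, crops included, and the job is handed in when it is done.

```bash
ls; mkdir -p pics
cat > h.py <<'E'
import numpy as np, cv2
from cell import state, snapshot, camera_model, sign_off
def K(name):
    m=camera_model(name); f=192/np.tan(np.radians(m["vertical_fov"])/2)
    return np.array([[f,0,m["cx"]],[0,f,m["cy"]],[0,0,1]]),np.array(m["distortion"],float),np.array(m["R"],float),np.array(m["t"],float)
def ray(name,uv):
    k,d,R,t=K(name); p=cv2.undistortPoints(np.array(uv,float).reshape(-1,1,2),k,d).reshape(-1,2)
    return -R.T@t, np.c_[p,np.ones(len(p))]@R
def onz(name,uv,z):
    c,d=ray(name,uv); return c+d*((z-c[2])/d[:,2])[:,None]
def proj(name,X):
    k,d,R,t=K(name); return cv2.projectPoints(np.array(X,float).reshape(-1,1,3),cv2.Rodrigues(R)[0],t,k,d)[0].reshape(-1,2)
def save(name,fn,crop=None,s=1):
    im=snapshot(name)[:,:,::-1].copy(); cv2.imwrite('pics/raw_'+fn,im)
    if crop: a,b,c,e=crop; im=im[b:e,a:c]
    cv2.imwrite('pics/'+fn,cv2.resize(im,None,fx=s,fy=s,interpolation=cv2.INTER_CUBIC)); return im
E
python3 - <<'E'
from h import *
for n in("top","side"):
    save(n,n+'0.png',s=1.5); k,d,R,t=K(n); print(n,k[0,0],d,(-R.T@t).round(),R.round(2).tolist())
s=state();print(s)
E
```

```text
pics
top 419.714962723765 [0.04517611 0.         0.         0.         0.        ] [ 428.  -11. 1054.] [[0.01, -1.0, 0.0], [-0.99, -0.01, -0.16], [0.16, -0.0, -0.99]]
side 385.5707403057047 [0.03179414 0.         0.         0.         0.        ] [448. 692. 530.] [[-0.98, -0.19, 0.01], [-0.1, 0.49, -0.87], [0.16, -0.85, -0.5]]
{'time_s': 0.1, 'q': array([-1.12740068e+00,  3.53603588e-01,  1.63407129e+00, -2.21524707e-05,
        1.15520866e+00, -2.41855412e-03]), 'dq': array([-0.00155856, -0.00353344, -0.00219718, -0.00082333, -0.00026473,
       -0.00044461]), 'effort': array([ 5.33695857e-04, -6.06357837e+01, -3.42822182e+01, -5.85810108e-05,
        4.03127895e-03,  1.48646228e-05]), 'tool_pos': array([ 269.29039333, -563.52399013,  230.61640057]), 'eef_rot': array([-3.06263894e+00, -6.94234693e-01,  4.74341866e-04]), 'force': array([-0.36915512, -0.5554499 , -0.07496684]), 'wrist_torque': array([ 0.02493878, -0.07998005,  0.01360404]), 'grasp_force': 0.0, 'finger_gap': 85.33244601564327}
```

View pics/top0.png

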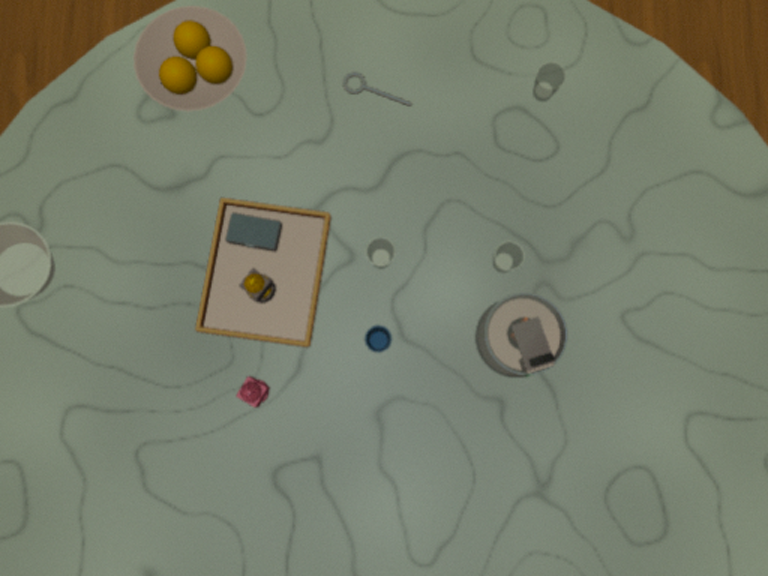

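View pics/side0.png

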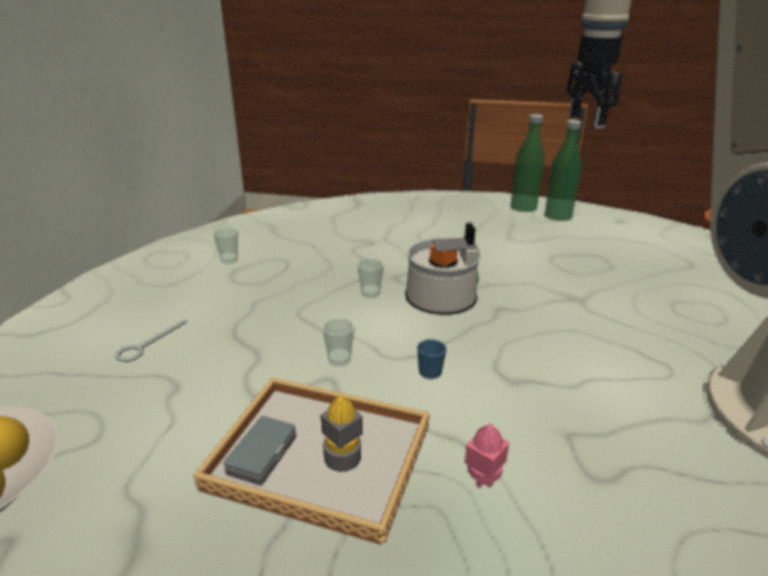

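The top view shows the tray at (265,272), the reamer at (257,284), the juicer at (521,337) and its knob at (540,358), all in 1.5x pixels. The side view agrees, and shows the hub turned relative to the juicer. Next I'll look at zoomed crops.

Run:
```python
from h import *
t=cv2.imread('pics/raw_top0.png'); s=cv2.imread('pics/raw_side0.png')
z=lambda im,a,b,w,h,f: cv2.resize(im[b:b+h,a:a+w],None,fx=f,fy=f,interpolation=cv2.INTER_CUBIC)
A=z(t,310,190,80,60,5); B=z(t,130,150,80,60,5); C=z(s,260,140,80,60,5); D=z(s,195,255,80,60,5)
cv2.imwrite('pics/c0.png',np.vstack([np.hstack([A,B]),np.hstack([C,D])]))
# tray corners (raw px = /1.5) outer rim z=25
c=np.array([[221,199],[330,214],[309,346],[197,330]])/1.5
P=onz('top',c,25);print('tray',P.round(1).tolist(),P.mean(0).round(1))
print('knob',onz('top',[[541/1.5,359/1.5]],137).round(1))
```

```text
tray [[738.3, 273.1, 25.0], [714.6, 89.1, 25.0], [492.6, 117.6, 25.0], [517.0, 300.3, 25.0]] [615.6 195.   25. ]
knob [[ 470.6 -231.9  137. ]]
```

View pics/c0.png

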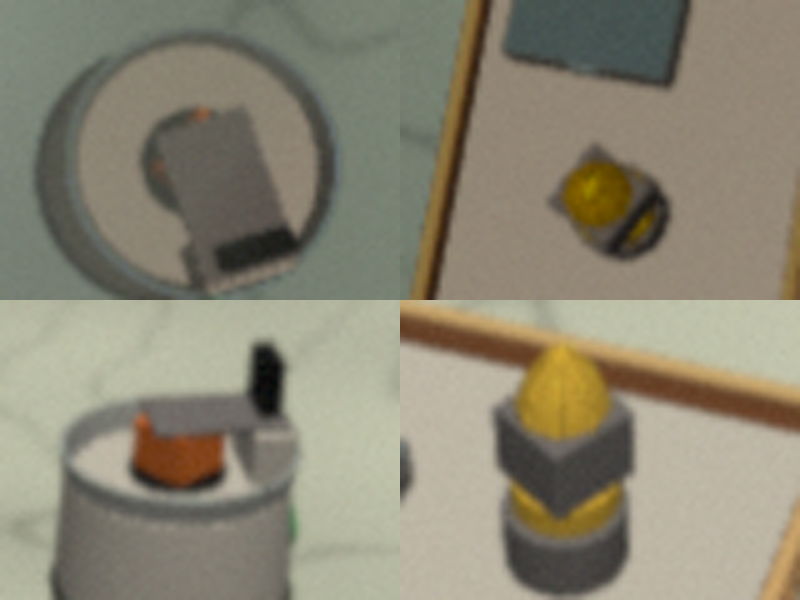

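Run:
```python
from h import *
A=lambda p:np.array(p)/5.+[310,190]
B=lambda p:(np.array(p)-[400,0])/5.+[130,150]
D=lambda p:(np.array(p)-[400,300])/5.+[195,255]
print('rim',onz('top',A([[68,165],[335,165],[200,33],[201,164]]),86).round(1).tolist())
e=onz('top',A([[160,150],[205,290],[245,108],[298,250]]),103)
for a,b in((0,1),(2,3)):
    v=e[b]-e[a];print('dir',np.degrees(np.arctan2(v[1],v[0])))
k=onz('top',A([[218,247],[290,228],[300,249],[263,249]]),137);print('knob',k.round(1).tolist(), np.degrees(np.arctan2(*(k[1]-k[0])[[1,0]])))
# colour fits
im=cv2.imread('pics/raw_top0.png').astype(int)
P=onz('side',D([[495,408],[633,410],[560,455]]),74);print('grip side',P.round(1).tolist())
v=P[1]-P[0];print(np.linalg.norm(v),np.degrees(np.arctan2(v[1],v[0])),'c',P[:2].mean(0))
Q=onz('top',B([[548,200],[597,145],[658,188]]),74);print('grip top',Q.round(1).tolist())
print('edge',[np.degrees(np.arctan2(*(Q[i]-Q[1])[[1,0]])) for i in(0,2)],[np.degrees(np.arctan2(*(P[i]-P[2])[[1,0]])) for i in(0,1)])
# cone tip triangulation
print('tip side',onz('side',D([[562,343]]),98).round(1),'tip top', onz('top',B([[595,190]]),98).round(1))
# tray yaw & holder
tx=np.array([738.3,273.1])-[517.0,300.3];print('tray yaw',np.degrees(np.arctan2(tx[1],tx[0])))
```

```text
rim [[509.3, -160.3, 86.0], [510.8, -282.7, 86.0], [571.4, -222.5, 86.0], [510.5, -221.4, 86.0]]
dir -163.41732043270878
dir -161.15338927055987
knob [[470.3, -216.7, 137.0], [478.9, -248.0, 137.0], [469.9, -252.0, 137.0], [469.7, -236.0, 137.0]] -74.66491520123647
grip side [[611.0, 206.1, 74.0], [564.1, 197.8, 74.0], [583.3, 224.0, 74.0]]
47.65097883164334 -169.94635958314956 c [587.57964936 201.9800313   74.        ]
grip top [[584.1, 223.7, 74.0], [610.7, 201.8, 74.0], [590.4, 172.2, 74.0]]
edge [np.float64(140.67448057467672), np.float64(-124.47437692212813)] [np.float64(-32.78567339054898), np.float64(-126.12661094482114)]
tip side [[589.1 196.   98. ]] tip top [[585.2 196.6  98. ]]
tray yaw -7.007084615022854
```

```bash
cat >> h.py <<'E'
from scipy.spatial.transform import Rotation as Ro
def go(p,th,flip=False):
    s=state(); R=Ro.from_rotvec(s['eef_rot']); a=np.radians(th+180*flip); c,n=np.cos(a),np.sin(a)
    T=Ro.from_matrix(np.array([[-n,c,0],[c,n,0],[0,0,-1]]))
    print('turn',np.degrees((R.inv()*T).as_rotvec()).round(2),'then shift cm',(T.inv().apply(np.array(p)-s['tool_pos'])/10).round(2),'t',round(s['time_s'],2),'q6',s['q'][5].round(2))
E
python3 -c "
from h import *
go([469,-235,190],16.5);go([469,-235,190],16.5,True)"
```

```text
turn [-6.000e-02 -5.000e-02 -8.096e+01] then shift cm [25.83 28.48  4.06] t 0.1 q6 -0.0
turn [-5.000e-02  6.000e-02  9.904e+01] then shift cm [-25.83 -28.48   4.06] t 0.1 q6 -0.0
```

```bash
python3 -m handwheel '[[[0,0,0],[0,0,-10.12]],[[0,0,0],[0,0,-10.12]],[[0,0,0],[0,0,-10.12]],[[0,0,0],[0,0,-10.12]],[[0,0,0],[0,0,-10.12]],[[0,0,0],[0,0,-10.12]],[[0,0,0],[0,0,-10.12]],[[0,0,0],[0,0,-10.12]],[[2.5,2.8,0],[0,0,0]],[[2.5,2.8,0],[0,0,0]]]' 0.6 60
python3 -m handwheel '[[[2.5,2.8,0],[0,0,0]],[[2.5,2.8,0],[0,0,0]],[[2.5,2.8,0],[0,0,0]],[[2.5,2.8,0.5],[0,0,0]],[[2.5,2.8,0.5],[0,0,0]],[[2.5,2.8,0.5],[0,0,0]],[[2.5,2.8,0.5],[0,0,0]],[[2.5,2.8,0.5],[0,0,0]],[[0.83,0.48,0.5],[0,0,0]],[[0,0,0],[0,0,0]]]'
python3 - <<'E'
from h import *
go([469,-235,112],16.5)
a=save('top','t1.png');b=save('side','s1.png')
z=lambda im,a,b,w,h,f: cv2.resize(im[b:b+h,a:a+w],None,fx=f,fy=f,interpolation=cv2.INTER_CUBIC)
cv2.imwrite('pics/c1.png',np.hstack([z(a,310,180,80,120,5),z(b,250,80,80,120,5)]))
E
```

```text
time_s: 1.35
tool_pos: [309.0, -499.2, 230.7]
eef_rot: [-1.88, -2.516, -0.001]
force: [0.1, 0.9, 0.8]
finger_gap: 51.1
grasp_force: 0.0
time_s: 2.6
tool_pos: [468.6, -235.0, 200.7]
eef_rot: [-1.877, -2.517, 0.001]
force: [-0.0, 0.3, 0.1]
finger_gap: 51.1
grasp_force: 0.0
turn [-0.07 -0.04  0.08] then shift cm [-0.01  0.04  8.87] t 2.6 q6 -0.76
```

View pics/c1.png

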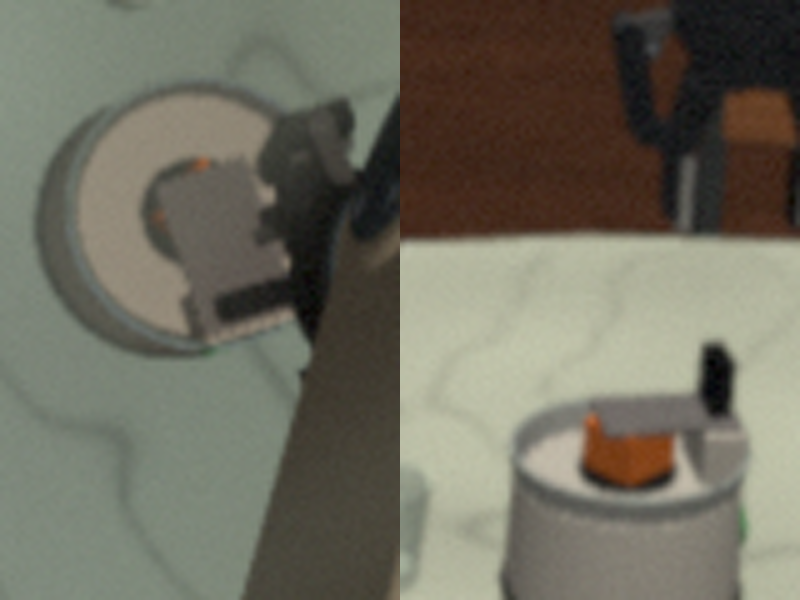

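Run:
```python
from h import *
p=proj('side',[[469,-235,137],[468.6,-235,200.7],[510.5,-221.5,86]])
print(((p-[250,80])*5+[400,0]).round(), ((proj('top',[[469,-235,137]])-[310,180])*5).round())
```

```text
[[723. 350.]
 [735. 231.]
 [634. 444.]] [[261. 301.]]
```

```bash
python3 -m handwheel '[[[0,0,2],[0,0,0]],[[0,0,2],[0,0,0]],[[0,0,2],[0,0,0]],[[0,0,1.5],[0,0,0]],[[0,0,1],[0,0,0]],[[0,0,0.3],[0,0,0]],[[0,0,0],[0,0,0]],[[0,0,0],[0,0,0]],[[0,0,0],[0,0,0]],[[0,0,0],[0,0,0]]]' 0.6 30
python3 -m handwheel '[[[0,0,0],[0,0,0]],[[0,0,0],[0,0,0]],[[0,0,0],[0,0,0]],[[0,0,0],[0,0,0]],[[0,0,0],[0,0,0]],[[0,0,0],[0,0,0]],[[0,0,0],[0,0,0]],[[0,0,0],[0,0,0]],[[0,0,0],[0,0,0]],[[0,0,0],[0,0,0]]]' 0 30
```

```text
time_s: 3.95
tool_pos: [469.3, -235.4, 113.5]
eef_rot: [1.879, 2.517, 0.0]
force: [-1.3, 0.2, -0.0]
finger_gap: 51.5
grasp_force: 0.0
time_s: 5.2
tool_pos: [469.4, -235.4, 113.4]
eef_rot: [1.879, 2.517, 0.0]
force: [3.5, 2.7, 5.3]
finger_gap: 11.5
grasp_force: 31.5
```

Gripped (11.5 mm). Pull.

```bash
python3 -m handwheel '[[[0,-0.5,0],[0,0,0]],[[0,-0.6,0],[0,0,0]],[[0,-0.6,0],[0,0,0]],[[0,-0.6,0],[0,0,0]],[[0,-0.6,0],[0,0,0]],[[0,-0.6,0],[0,0,0]],[[0,-0.6,0],[0,0,0]],[[0,-0.3,0],[0,0,0]],[[0,-0.1,0],[0,0,0]],[[0,0,0],[0,0,0]]]'
```

```text
time_s: 6.45
tool_pos: [428.9, -248.8, 113.5]
eef_rot: [1.877, 2.512, 0.004]
force: [15.8, 4.7, -7.3]
finger_gap: 11.7
grasp_force: 31.0
```

```bash
python3 -m handwheel '[[[0,-0.15,0],[0,0,0]],[[0,-0.15,0],[0,0,0]],[[0,0,0],[0,0,0]],[[0,0,0],[0,0,0]],[[0,0,0],[0,0,0]],[[0,0,0],[0,0,0]],[[0,0,0],[0,0,0]],[[0,0,0],[0,0,0]],[[0,0,0],[0,0,0]],[[0,0,0],[0,0,0]]]'
```

```text
time_s: 7.7
tool_pos: [428.6, -249.0, 113.5]
eef_rot: [1.877, 2.509, 0.009]
force: [29.1, 10.8, -15.1]
finger_gap: 11.4
grasp_force: 31.5
```

```bash
python3 -m handwheel '[[[0,0.15,0],[0,0,0]],[[0,0.1,0],[0,0,0]],[[0,0,0],[0,0,0]],[[0,0,0],[0,0,0]],[[0,0,0],[0,0,0]],[[0,0,0],[0,0,0]],[[0,0,0],[0,0,0]],[[0,0,0],[0,0,0]],[[0,0,0],[0,0,0]],[[0,0,0],[0,0,0]]]' 0.4
python3 -m handwheel '[[[0,0,-2],[0,0,0]],[[0,0,-3],[0,0,0]],[[0,0,-3],[0,0,0]],[[0,0,-3],[0,0,0]],[[0,0,0],[0,0,-10]],[[0,0,0],[0,0,-10]],[[0,0,0],[0,0,-10]],[[0,0,0],[0,0,-8]],[[0,0,0],[0,0,0]],[[0,0,0],[0,0,0]]]' 0.9
python3 -c "
from h import *
go([587,200,220],55);go([587,200,220],-35)"
```

```text
time_s: 8.95
tool_pos: [425.5, -248.3, 113.3]
eef_rot: [-1.88, -2.517, -0.0]
force: [0.1, 0.1, 0.5]
finger_gap: 34.3
grasp_force: 0.0
time_s: 10.2
tool_pos: [425.5, -248.3, 223.2]
eef_rot: [-0.962, -2.99, -0.0]
force: [0.4, 0.3, -0.3]
finger_gap: 77.2
grasp_force: 0.0
turn [-0.   -0.01 -0.67] then shift cm [12.48 45.98  0.32] t 10.2 q6 -1.48
turn [-1.000e-02 -0.000e+00  8.933e+01] then shift cm [ 45.98 -12.48   0.32] t 10.2 q6 -1.48
```

```bash
python3 -m handwheel '[[[1.25,4.6,0],[0,0,0]],[[1.25,4.6,0],[0,0,0]],[[1.25,4.6,0],[0,0,0]],[[1.25,4.6,0],[0,0,0]],[[1.25,4.6,0],[0,0,0]],[[1.25,4.6,0],[0,0,0]],[[1.25,4.6,0],[0,0,0]],[[1.25,4.6,0],[0,0,0]],[[1.25,4.6,0],[0,0,0]],[[1.25,4.6,0],[0,0,0]]]'
python3 - <<'E'
from h import *
go([587,200,140],55)
a=save('top','t2.png');b=save('side','s2.png')
z=lambda im,a,b,w,h,f: cv2.resize(im[b:b+h,a:a+w],None,fx=f,fy=f,interpolation=cv2.INTER_CUBIC)
cv2.imwrite('pics/c2.png',np.vstack([np.hstack([z(a,310,190,80,60,5),z(b,260,140,80,60,5)]),np.hstack([z(b,170,180,133,100,3),z(a,130,140,133,100,3)])]))
E
```

```text
time_s: 11.45
tool_pos: [591.3, 200.4, 223.2]
eef_rot: [0.961, 2.991, -0.0]
force: [0.8, -0.7, 0.7]
finger_gap: 76.6
grasp_force: 0.0
turn [-0.    0.01 -0.63] then shift cm [ 0.33 -0.28  8.32] t 11.45 q6 -0.62Traceback (most recent call last):
  File "<stdin>", line 5, in <module>
    return _nx.concatenate(arrs, 0, dtype=dtype, casting=casting)
           ~~~~~~~~~~~~~~~^^^^^^^^^^^^^^^^^^^^^^^^^^^^^^^^^^^^^^^
ValueError: all the input array dimensions except for the concatenation axis must match exactly, but along dimension 1, the array at index 0 has size 800 and the array at index 1 has size 798
```

Run:
```python
from h import *
a=cv2.imread('pics/raw_t2.png');b=cv2.imread('pics/raw_s2.png')
z=lambda im,a,b,w,h,f: cv2.resize(im[b:b+h,a:a+w],None,fx=f,fy=f,interpolation=cv2.INTER_CUBIC)
cv2.imwrite('pics/c2.png',np.vstack([np.hstack([z(a,330,205,40,30,10),z(b,270,148,40,30,10)]),np.hstack([z(b,170,180,80,60,5),z(a,130,150,80,60,5)])]))
```

```text
(no output)
```

View pics/c2.png

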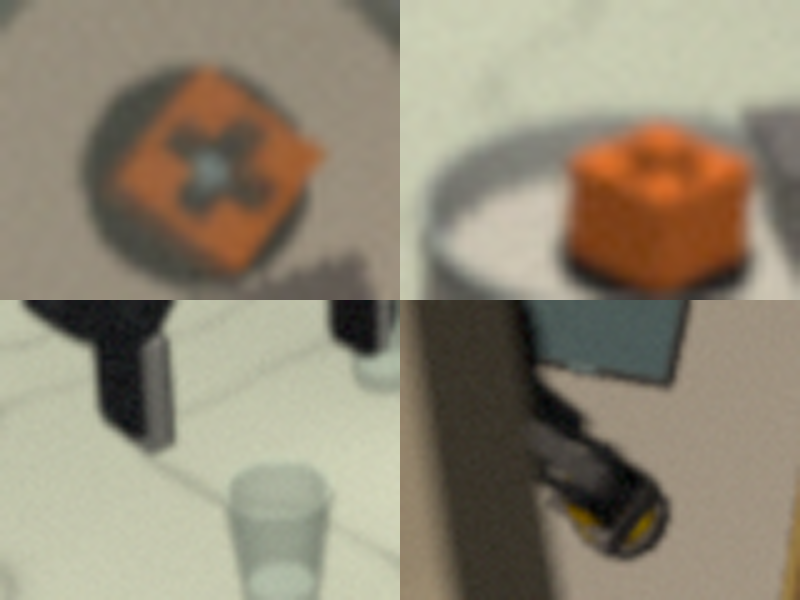

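Run:
```python
from h import *
A=lambda p:np.array(p)/10.+[330,205]
C=lambda p:(np.array(p)-[400,0])/10.+[270,148]
for n,P in(('top',onz('top',A([[208,65],[325,152],[235,275],[117,182]]),100)),('side',onz('side',C([[568,155],[655,195],[752,170],[660,120]]),100)),('slots',onz('top',A([[180,138],[252,130],[268,197],[196,208]]),100))):
    print(n,P.round(1)[:,:2].tolist(),'c',P.mean(0).round(1),'edges',[(round(float(np.degrees(np.arctan2(*(P[(i+1)%4]-P[i])[[1,0]]))%90),1),round(float(np.linalg.norm(P[(i+1)%4]-P[i])),1)) for i in range(4)],'diag',[round(float((np.degrees(np.arctan2(*(P[i+2]-P[i])[[1,0]]))+45)%90),1) for i in(0,1)])
# orange mask min rect of the top face
im=cv2.imread('pics/raw_t2.png'); h=cv2.cvtColor(im,cv2.COLOR_BGR2HSV)
m=((h[...,0]<16)&(h[...,1]>140)&(h[...,2]>110)).astype(np.uint8); m[:205]=0;m[236:]=0;m[:,:330]=0;m[:,370:]=0
c=np.vstack([x.reshape(-1,2) for x in cv2.findContours(m,0,1)[0]]); W=onz('top',c,100)[:,:2].astype(np.float32)
print('rect',cv2.minAreaRect(W))
p=proj('top',[[510.5,-221.5,100]]);print((p-[330,205])*10)
```

```text
top [[535.0, -220.4], [515.5, -246.3], [487.5, -225.2], [508.1, -199.1]] c [ 511.5 -222.8  100. ] edges [(53.0, 32.5), (53.0, 35.1), (51.6, 33.3), (51.7, 34.3)] diag [50.8, 53.9]
side [[537.0, -218.3], [512.4, -199.0], [489.3, -218.8], [515.6, -244.7]] c [ 513.6 -220.2  100. ] edges [(51.9, 31.2), (40.6, 30.4), (45.4, 37.0), (51.2, 34.0)] diag [45.6, 49.1]
slots [[518.3, -213.6], [520.3, -230.0], [505.1, -233.1], [502.5, -216.8]] c [ 511.6 -223.4  100. ] edges [(7.0, 16.5), (11.8, 15.5), (9.4, 16.5), (11.5, 16.2)] diag [11.0, 8.7]
rect ((511.90045166015625, -221.5602264404297), (33.211856842041016, 33.19647216796875), 52.77781677246094)
[[215.79335047 172.75910772]]
```

```bash
python3 -m handwheel '[[[0.33,-0.3,3],[0,0,-0.6]],[[0,0,3],[0,0,0]],[[0,0,3],[0,0,0]],[[0,0,3],[0,0,0]],[[0,0,2.5],[0,0,0]],[[0,0,2],[0,0,0]],[[0,0,1],[0,0,0]],[[0,0,0.3],[0,0,0]],[[0,0,0],[0,0,0]],[[0,0,0],[0,0,0]]]' 0.9 60
python3 -c "
from h import *
go([587,199.5,46],55);print(state()['force'])"
python3 -m handwheel '[[[0,0,0],[0,0,0]],[[0,0,0],[0,0,0]],[[0,0,0],[0,0,0]],[[0,0,0],[0,0,0]],[[0,0,0],[0,0,0]],[[0,0,0],[0,0,0]],[[0,0,0],[0,0,0]],[[0,0,0],[0,0,0]],[[0,0,0],[0,0,0]],[[0,0,0],[0,0,0]]]' 0 60
```

```text
time_s: 12.8
tool_pos: [587.0, 198.5, 46.1]
eef_rot: [0.942, 2.996, 0.001]
force: [0.1, 0.8, 0.5]
finger_gap: 76.9
grasp_force: 0.0
turn [0.06 0.04 0.1 ] then shift cm [0.06 0.08 0.01] t 12.8 q6 -0.64
[0.12474803 0.83473188 0.53017933]
time_s: 14.05
tool_pos: [587.1, 198.7, 45.8]
eef_rot: [0.942, 2.996, 0.002]
force: [0.2, 2.9, 5.1]
finger_gap: 35.7
grasp_force: 60.4
```

```bash
python3 -m handwheel '[[[0,0,-1],[0,0,0]],[[0,0,-3],[0,0,0]],[[0,0,-4],[0,0,0]],[[0,0,-4],[0,0,0]],[[0,0,0],[0,0,0]],[[0,0,0],[0,0,0]],[[0,0,0],[0,0,0]],[[0,0,0],[0,0,0]],[[0,0,0],[0,0,0]],[[0,0,0],[0,0,0]]]'
python3 -c "
from h import *
go([512,-222,155],53)"
```

```text
time_s: 15.3
tool_pos: [586.4, 198.3, 165.0]
eef_rot: [-0.942, -2.997, 0.0]
force: [0.9, 0.1, -1.1]
finger_gap: 35.3
grasp_force: 62.4
turn [-0.02 -0.01  2.1 ] then shift cm [-19.35 -38.04   1.  ] t 15.3 q6 -0.64
```

```bash
python3 -m handwheel '[[[0,0,0],[0,0,2.1]],[[-2.1,-4.2,0],[0,0,0]],[[-2.2,-4.3,0],[0,0,0]],[[-2.2,-4.3,0],[0,0,0]],[[-2.2,-4.3,0],[0,0,0]],[[-2.2,-4.3,0],[0,0,0]],[[-2.2,-4.3,0],[0,0,0]],[[-2.2,-4.3,0],[0,0,0]],[[-2.2,-4.3,0],[0,0,0]],[[-1.5,-2.5,0],[0,0,0]]]'
python3 -m handwheel '[[[-0.5,-1.2,0.5],[0,0,0]],[[0,0,0.5],[0,0,0]],[[0,0,0],[0,0,0]],[[0,0,0],[0,0,0]],[[0,0,0],[0,0,0]],[[0,0,0],[0,0,0]],[[0,0,0],[0,0,0]],[[0,0,0],[0,0,0]],[[0,0,0],[0,0,0]],[[0,0,0],[0,0,0]]]'
python3 - <<'E'
from h import *
go([512,-222,155],53)
a=save('top','t3.png');b=save('side','s3.png')
z=lambda im,a,b,w,h,f: cv2.resize(im[b:b+h,a:a+w],None,fx=f,fy=f,interpolation=cv2.INTER_CUBIC)
cv2.imwrite('pics/c3.png',np.hstack([z(a,310,180,40,60,10),z(b,270,118,40,60,10)]))
print('axis at z=100..142 in side crop',((proj('side',[[512,-222,z] for z in(100,121,141)])-[270,118])*10+[400,0]).round())
E
```

```text
time_s: 16.55
tool_pos: [516.2, -212.1, 165.5]
eef_rot: [1.001, 2.977, -0.0]
force: [-0.1, 0.6, -1.2]
finger_gap: 35.0
grasp_force: 62.4
time_s: 17.8
tool_pos: [513.5, -222.6, 155.3]
eef_rot: [-0.997, -2.979, -0.0]
force: [-0.3, -0.1, -1.1]
finger_gap: 35.0
grasp_force: 62.4
turn [ 0. -0. -0.] then shift cm [ 0.16 -0.04  0.03] t 17.8 q6 -1.34
axis at z=100..142 in side crop [[665. 457.]
 [670. 383.]
 [675. 311.]]
```

View pics/c3.png

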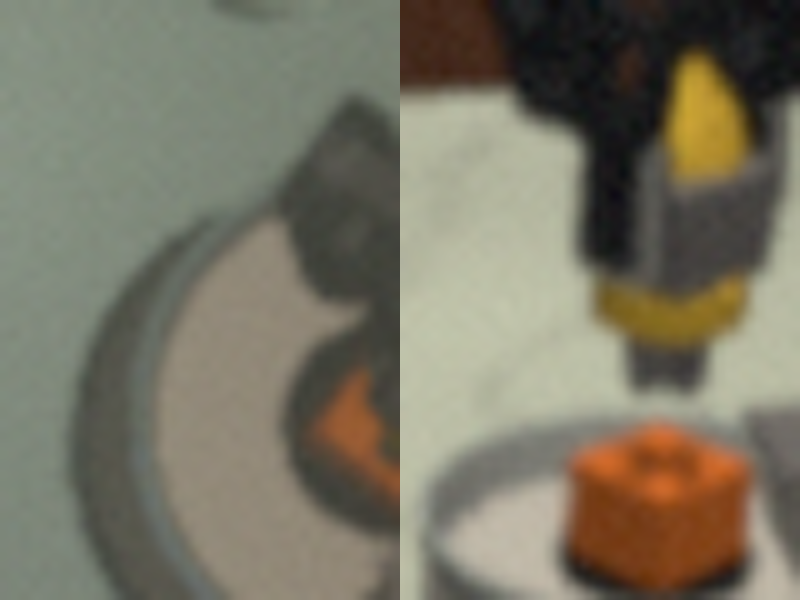

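```bash
python3 -m handwheel '[[[0,0,0.8],[0,0,0]],[[0,0,0.8],[0,0,0]],[[0,0,0.4],[0,0,0]],[[0,0,0.2],[0,0,0]],[[0,0,0.1],[0,0,0]],[[0,0,0.1],[0,0,0]],[[0,0,0.1],[0,0,0]],[[0,0,0],[0,0,0]],[[0,0,0],[0,0,0]],[[0,0,0],[0,0,0]]]'
```

```text
time_s: 19.15
tool_pos: [513.6, -222.6, 130.3]
eef_rot: [0.997, 2.979, -0.0]
force: [0.4, 0.5, -0.6]
finger_gap: 34.9
grasp_force: 62.4
```

Entered the mouth without contact; continuing.

```bash
python3 -m handwheel '[[[0,0,0.1],[0,0,0]],[[0,0,0.1],[0,0,0]],[[0,0,0.1],[0,0,0]],[[0,0,0.1],[0,0,0]],[[0,0,0.1],[0,0,0]],[[0,0,0.1],[0,0,0]],[[0,0,0.1],[0,0,0]],[[0,0,0.1],[0,0,0]],[[0,0,0],[0,0,0]],[[0,0,0],[0,0,0]]]'
```

```text
time_s: 20.4
tool_pos: [513.5, -222.6, 122.3]
eef_rot: [0.997, 2.979, -0.0]
force: [0.4, 0.1, -1.3]
finger_gap: 35.2
grasp_force: 62.4
```

```bash
python3 -m handwheel '[[[0,0,0.1],[0,0,0]],[[0,0,0.1],[0,0,0]],[[0,0,0.1],[0,0,0]],[[0,0,0.1],[0,0,0]],[[0,0,0.1],[0,0,0]],[[0,0,0.1],[0,0,0]],[[0,0,0.1],[0,0,0]],[[0,0,0.1],[0,0,0]],[[0,0,0],[0,0,0]],[[0,0,0],[0,0,0]]]'
```

```text
time_s: 21.65
tool_pos: [513.7, -222.6, 114.5]
eef_rot: [0.997, 2.979, -0.0]
force: [-0.6, 0.6, 6.3]
finger_gap: 35.6
grasp_force: 63.1
```

```bash
python3 -m handwheel '[[[0,0,0.05],[0,0,0]],[[0,0,0.05],[0,0,0]],[[0,0,0.05],[0,0,0]],[[0,0,0.05],[0,0,0]],[[0,0,0],[0,0,0]],[[0,0,0],[0,0,0]],[[0,0,0],[0,0,0]],[[0,0,0],[0,0,0]],[[0,0,0],[0,0,0]],[[0,0,0],[0,0,0]]]'
python3 - <<'E'
from h import *
a=save('top','t4.png');b=save('side','s4.png')
z=lambda im,a,b,w,h,f: cv2.resize(im[b:b+h,a:a+w],None,fx=f,fy=f,interpolation=cv2.INTER_CUBIC)
cv2.imwrite('pics/c4.png',np.hstack([z(a,220,130,160,120,2.5),z(b,265,125,60,45,400/60)]))
E
```

```text
time_s: 22.9
tool_pos: [513.8, -222.7, 113.6]
eef_rot: [0.996, 2.979, -0.0]
force: [-4.8, 1.4, 19.0]
finger_gap: 34.9
grasp_force: 65.2
```

View pics/c4.png

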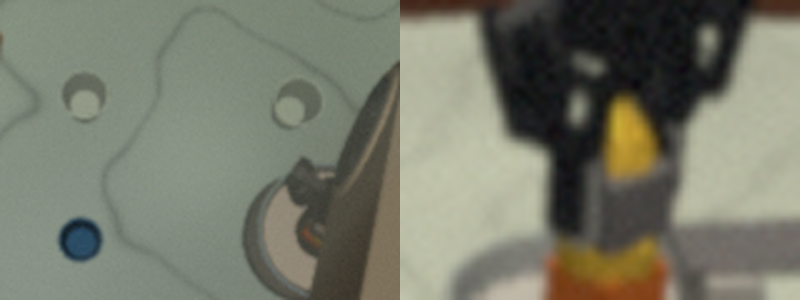

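The picture shows the yellow shoulder sitting on the orange hub at about (610,258). The shutter is out to the right, and the glasses and cup haven't moved. The force has jumped to 19 N, which means the shoulder is seated.

```bash
python3 -c "
from h import *
s=state();print(s['time_s'],s['force'],s['grasp_force'],s['tool_pos']);print(sign_off())"
```

```text
23.0 [-5.5682862   2.33639694 18.96506546] 65.17626285552979 [ 513.7860872  -222.69552903  113.60541476]
the job is handed in; nothing more can be done
None
```

I pulled the shutter out to its stop, meshed the reamer and seated it in the socket, and handed the job in at 23 s with the arm still gripping (65 N) and pressing down (about 19 N); the sign-off returned no verdict.

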